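Stage ceramic insulators by size

TASK

Stand the four white ceramic insulators upright on the four black discs of the staging rail, one centred on each disc, in order of size: the smallest on the disc next to the copper grounding block, the largest at the other end. Do not knock any insulator over on the way, and let go of them all.

Things in the scene. Friction and masses are not known exactly. Their poses are not given: they have to be found in the camera images.
- insulator_24: the smallest of four loose white ceramic insulators: round, 24 mm in diameter, 34 mm tall, with one shed (rib); grasp it like a plain cylinder. A steel pin, 8 mm thick, rises 5 mm from its top. Stands upright on the bench (z = 0), two eye nuts (43 mm tall) and a blue puck (20 mm tall) among them, about 50 mm clear. Under 0.5 kg. Origin: centre of its underside; z up.
- insulator_32: the second smallest of four loose white ceramic insulators: round, 32 mm in diameter, 47 mm tall, with two sheds (ribs); grasp it like a plain cylinder. A steel pin, 8 mm thick, rises 5 mm from its top. Stands upright on the bench (z = 0), two eye nuts (43 mm tall) and a blue puck (20 mm tall) among them, about 50 mm clear. Under 0.5 kg. Origin: centre of its underside; z up.
- insulator_40: the second largest of four loose white ceramic insulators: round, 40 mm in diameter, 60 mm tall, with three sheds (ribs); grasp it like a plain cylinder. A steel pin, 8 mm thick, rises 5 mm from its top. Stands upright on the bench (z = 0), two eye nuts (43 mm tall) and a blue puck (20 mm tall) among them, about 50 mm clear. Under 0.5 kg. Origin: centre of its underside; z up.
- insulator_48: the largest of four loose white ceramic insulators: round, 48 mm in diameter, 73 mm tall, with four sheds (ribs); grasp it like a plain cylinder. A steel pin, 8 mm thick, rises 5 mm from its top. Stands upright on the bench (z = 0), two eye nuts (43 mm tall) and a blue puck (20 mm tall) among them, about 50 mm clear. Under 0.5 kg. Origin: centre of its underside; z up.
- mark_a: flat black disc, 58 mm across, white dot at its centre; the first of four in a row, counted from the robot's left (+y), 80 mm apart on a fixed aluminium rail (64 x 394 mm, 6 mm thick) that lies across the robot's front, turned up to 0.2 rad. Origin: disc centre, on the rail's top face, 6 mm above the bench (the disc adds no height); y along the rail to the left, z up.
- mark_b: flat black disc, 58 mm across, white dot at its centre; the second of four in a row, counted from the robot's left (+y), 80 mm apart on a fixed aluminium rail (64 x 394 mm, 6 mm thick) that lies across the robot's front, turned up to 0.2 rad. Origin: disc centre, on the rail's top face, 6 mm above the bench (the disc adds no height); y along the rail to the left, z up.
- mark_c: flat black disc, 58 mm across, white dot at its centre; the third of four in a row, counted from the robot's left (+y), 80 mm apart on a fixed aluminium rail (64 x 394 mm, 6 mm thick) that lies across the robot's front, turned up to 0.2 rad. Origin: disc centre, on the rail's top face, 6 mm above the bench (the disc adds no height); y along the rail to the left, z up.
- mark_d: flat black disc, 58 mm across, white dot at its centre; the fourth of four in a row, counted from the robot's left (+y), 80 mm apart on a fixed aluminium rail (64 x 394 mm, 6 mm thick) that lies across the robot's front, turned up to 0.2 rad. Origin: disc centre, on the rail's top face, 6 mm above the bench (the disc adds no height); y along the rail to the left, z up.
- copper_block: fixed copper block, 50 mm across the rail, 22 mm along it, 24 mm tall, brass stud (4 mm) on top; it sits on the left or the right end of the rail, 64 mm from the nearest disc's centre, and marks where the row begins (a grey plastic block of the same size sits on the other end). Origin: centre of its underside, on the rail; axes as the discs'.
There are look-alikes about, which are no part of the job. Leave any pink or red look-alike of the insulator_32 alone.

How it is judged (in metres and radians):
At the end, for the whole second after the job is handed in: Counted from the copper block, the 24, 32, 40 and 48 mm insulators stand on the four discs in that order, each within 12 mm of its disc's centre, upright within 0.12 rad, resting on the rail, released and at rest (((horizontal distance between copper_block and mark_a below 0.12 m and horizontal distance between insulator_24 and mark_a below 0.012 m and horizontal distance between insulator_32 and mark_b below 0.012 m and horizontal distance between insulator_40 and mark_c below 0.012 m and horizontal distance between insulator_48 and mark_d below 0.012 m) or (horizontal distance between copper_block and mark_d below 0.12 m and horizontal distance between insulator_24 and mark_d below 0.012 m and horizontal distance between insulator_32 and mark_c below 0.012 m and horizontal distance between insulator_40 and mark_b below 0.012 m and horizontal distance between insulator_48 and mark_a below 0.012 m)) and angle between each of insulator_24, insulator_32, insulator_40, insulator_48's own z axis and vertical below 0.12 rad and z of insulator_24 in the frame of mark_a between -0.003 and 0.004 m and z of insulator_32 in the frame of mark_a between -0.003 and 0.004 m and z of insulator_40 in the frame of mark_a between -0.003 and 0.004 m and z of insulator_48 in the frame of mark_a between -0.003 and 0.004 m and linear speed of each of insulator_24, insulator_32, insulator_40, insulator_48 below 0.02 m/s and contact force between each of insulator_24, insulator_32, insulator_40, insulator_48 and the fingers below 0.1 N); the robot touches nothing.
It fails at once if an insulator is tipped over (more than 0.7 rad) (angle between any of insulator_24, insulator_32, insulator_40, insulator_48's own z axis and vertical above 0.7 rad).
It also fails if it takes over 96 s, if anything falls off the work surface, if the arm or the gripper's body presses on something with over 40 N, if the wrist force passes 120 N, or if a joint passes its speed limit or range.

ROBOT

A 6-joint arm with a two-finger parallel gripper is mounted at the origin on the work surface. World frame = base frame: x ahead of the robot, y to its left, z up, the work surface at z = 0. Lengths are in mm, angles in rad, forces in N, time in s.
With the tool pointing down it reaches from about 400 to 825 mm from the base axis. Payload 7 kg.
Tool frame: the origin (TCP) lies at the very end of the fingers, on their centre line; the grasp point (between the pads) lies 19 mm behind it; z points along the fingers, y is the line along which they close (so a half turn about z gives the same grasp; the last joint's range is limited). The gripper opens to 88 mm and grips with 3 to 60 N. Pads are 19 mm wide; open, the fingers measure 130 mm over their backs; the gripper's body (78 mm by 193 mm) begins 47 mm behind the grasp point.
Start: joints at [1.627, 0.359, 0.012, 0, -1.224, -0.288], TCP at [155.078, 656.922, 226.561] pointing down, gripper open.
Joint ranges: [-3.07, 3.07], [-1.43, 2.12], [-1.02, 1.25], [-3.03, 1.67], [-3.05, -0], [-3.03, 3.03]. Speed limits (rad/s): [2.39, 2.39, 3.01, 3.14, 3.14, 3.14].

INTERFACE

Orientations are given as a unit quaternion [x, y, z, w].
In Python, from plant import bot gives the robot as it stands. Calls block until the motion is done:
- bot.move_ptp(position, orientation): joint-space move of the TCP to a pose.
- bot.line_to(position, velocity=150, ori=None): straight line of the TCP; ori=None keeps the orientation; velocity is the mean speed in mm/s.
- bot.move_joints(angles): joint-space move.
- bot.move_gripper(opening, force=None): finger opening in mm; force is the grip in N (None keeps the last); returns when the fingers have stopped.
- bot.pause(seconds).
- bot.solve_ik(position, orientation): joint angles nearest the present ones, or None.
- bot.read_state(): the state.
- bot.camera(name): name is "side" or "top" or "wrist"; returns the picture (480x640x3 uint8, red, green, blue); there is no depth.
- bot.get_calibration(name): a dict with "fx", "fy", "cx", "cy" (pixels), "view" (4x4, takes a point from world to camera coordinates); the wrist camera has in their place "T_tool_cam" (4x4, takes a point from camera to tool coordinates, whose origin is the TCP and whose axes are the flange's). Camera axes: x right, y up, looking along -z (the intrinsics and any distortion apply to the point x, -y, -z); pixel columns grow to the right and rows downward; lengths in mm; the calibration is good to about 2 mm. A picture is of the moment at which its call begins: read the wrist's pose just before it. get_calibration takes no time and is no camera call.
A pose or a line that the arm cannot do raises bot.Unreachable and nothing moves.
- bot.close_job(): hands the job in; it is judged then, once.
The state is a dict: "t": time; "joint_pos": joint angles; "qvel": joint speeds; "tau": joint torques, N m; "tcp_pos": TCP position; "eef_rot": TCP orientation; "contact_force": force on the tool from outside, world axes, zero at the start; "moment": the same for the moment, N m; "width": finger opening in mm; "finger_force": force on a finger pad.
Only numpy, scipy, OpenCV 4.12 (cv2) and the standard library are available. Lean on these libraries where they do the work, as an engineer would, in place of code of your own. Each camera call takes 0.05 s, during which the arm holds its last target. There are 200 camera calls.

## Working session

There is one attempt and no reset: what is moved stays moved. The work goes in short steps, each a Python script; the robot and the scene stay as the last script left them, time stands still between calls to the robot, and variables do not carry over. Pictures are saved under pics/ and viewed, at most 14 in all, crops included, and the job is handed in when it is done.

```bash
mkdir -p pics
python3 - <<'E'
from plant import bot
import cv2
for n in ("top","side"):
    im=bot.camera(n); cv2.imwrite(f"pics/{n}0.png",im[:,:,::-1]); 
    c=bot.get_calibration(n); print(n,c)
print(bot.get_calibration("wrist")); print(bot.read_state())
E
```

```text
top {'fx': 619.1740363699307, 'fy': 619.1740363699307, 'cx': 310.5007768633615, 'cy': 238.40303242082095, 'view': array([[ 1.79103765e-02, -9.99832014e-01, -3.89397874e-03,
         2.54276338e+00],
       [ 9.94527755e-01,  1.74141688e-02,  1.03011122e-01,
        -6.11374675e+02],
       [-1.02926007e-01, -5.71763792e-03,  9.94672582e-01,
        -1.12297534e+03],
       [ 0.00000000e+00,  0.00000000e+00,  0.00000000e+00,
         1.00000000e+00]])}
side {'fx': 607.5579216745771, 'fy': 607.5579216745771, 'cx': 320.77531197493033, 'cy': 235.9905783694599, 'view': array([[ 8.52072298e-01, -5.23307337e-01,  1.10557404e-02,
        -5.07971252e+02],
       [ 3.61144397e-01,  6.03058008e-01,  7.11263498e-01,
        -2.34300957e+02],
       [-3.78876660e-01, -6.02055204e-01,  7.02838536e-01,
        -7.75469364e+02],
       [ 0.00000000e+00,  0.00000000e+00,  0.00000000e+00,
         1.00000000e+00]])}
{'fx': 401.2817556625939, 'fy': 401.2817556625939, 'cx': 325.3468872976228, 'cy': 235.32915508575516, 'T_tool_cam': array([[ 1.17784157e-03,  9.56957031e-01,  2.90227243e-01,
         7.9
[... 261 characters left out ...]
0e+00]])}
{'t': 0.1, 'joint_pos': array([ 1.62709747e+00,  3.59325328e-01,  1.11793856e-02, -3.19640722e-04,
       -1.22412750e+00, -2.88105645e-01]), 'qvel': array([-0.00108531,  0.00022322,  0.00315548,  0.00041204,  0.00033192,
        0.00024088]), 'tau': array([-2.15592001e-03, -5.84160054e+01,  2.93751240e+01,  7.01556042e+00,
        1.01842088e-02, -4.93862819e-05]), 'tcp_pos': array([154.98873896, 656.51780539, 225.72046211]), 'eef_rot': array([ 9.93284274e-01, -1.15696946e-01, -2.14957189e-05,  7.53381868e-04]), 'contact_force': array([-0.16464887,  0.76891517, -0.44910428]), 'moment': array([-0.00089577,  0.06424959, -0.02242356]), 'finger_force': 0.0, 'width': 87.82321329288655}
```

View pics/top0.png

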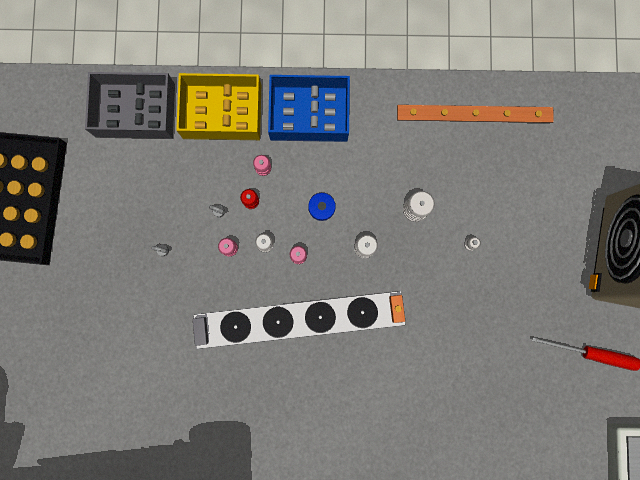

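View pics/side0.png

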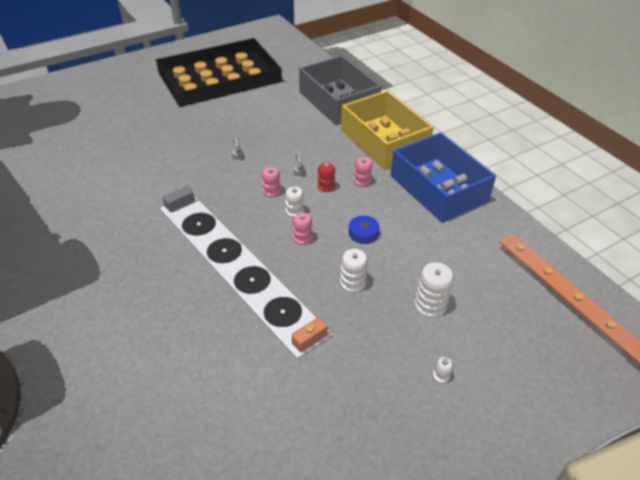

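Candidates in the top view:

- **White insulators:** 24 at (473,242), 32 at (264,241), 40 at (366,244) and 48 at (420,204).
- **Look-alikes to leave alone:** pinks at (228,246), (298,254) and (262,164), red at (249,198).
- **Row start:** copper is at (398,308), the right end, and grey is at (200,330).

I'll check these in one close crop.

```bash
python3 - <<'E'
import cv2
im=cv2.imread("pics/top0.png")[185:350,220:490]
cv2.imwrite("pics/crop1.png",cv2.resize(im,None,fx=2.96,fy=2.96,interpolation=cv2.INTER_CUBIC))
E
cat > h.py <<'E'
from plant import bot
import numpy as np, cv2
from scipy.spatial.transform import Rotation as R
def ray(name,px,z,st=None):
    c=bot.get_calibration(name)
    if name=="wrist":
        T=np.eye(4);T[:3,:3]=R.from_quat(st["eef_rot"]).as_matrix();T[:3,3]=st["tcp_pos"];W=T@c["T_tool_cam"]
    else: W=np.linalg.inv(c["view"])
    d=W[:3,:3]@np.array([(px[0]-c["cx"])/c["fx"],-(px[1]-c["cy"])/c["fy"],-1])
    o=W[:3,3]; return (o+d*(z-o[2])/d[2])
def down(a): # tool down, tool y at world angle a (closing line)
    ty=np.array([np.cos(a),np.sin(a),0]);tz=np.array([0,0,-1.]);tx=np.cross(ty,tz)
    return R.from_matrix(np.c_[tx,ty,tz]).as_quat()
E
python3 - <<'E'
from h import *
for n,p,z in [("24",(473.5,242),39),("32",(264,241),52),("40",(366.5,244),65),("48",(421,203.5),78),("a",(235.5,327),6),("b",(278,322),6),("c",(320,317.5),6),("d",(362.5,312.5),6),("p1",(228,246),50),("p2",(298,254),50),("red",(249,198),50),("puck",(322,206),20),("nut1",(218,210),30),("nut2",(161,250),30)]:
    print(n,ray("top",p,z).round(1))
print(R.from_quat(bot.read_state()["eef_rot"]).as_matrix().round(3))
E
```

```text
24 [ 609.1 -288.2   39. ]
32 [602.8  98.3  52. ]
40 [599.4 -88.2  65. ]
48 [ 673.  -184.5   78. ]
a [444.1 151.4   6. ]
b [454.8  71.8   6. ]
c [464.6  -7.    6. ]
d [475.4 -86.9   6. ]
p1 [592.7 164.2  50. ]
p2 [580.2  35.6  50. ]
red [682.4 128.2  50. ]
puck [674.5  -7.2  20. ]
nut1 [662. 188.  30.]
nut2 [584.8 291.8  30. ]
[[ 0.973 -0.23  -0.   ]
 [-0.23  -0.973 -0.001]
 [ 0.     0.002 -1.   ]]
```

View pics/crop1.png

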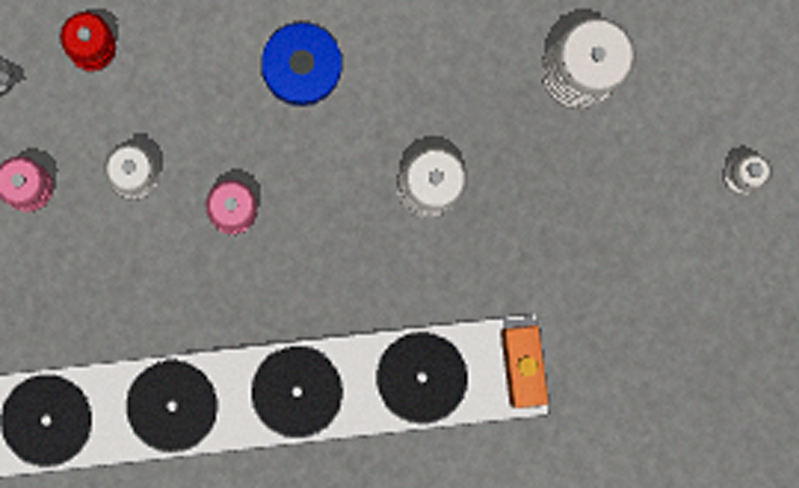

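The crop confirms four white insulators. Their pins are at about (474.7,242.4) for 24, (263.2,241.1) for 32, (367.3,244.5) for 40 and (422,202.9) for 48, and copper is next to disc d. Next I'll hover over the 24 and check it with the wrist camera.

```bash
cat >> h.py <<'E'
OBJ={k:ray("top",p,z)[:2] for k,p,z in [(24,(474.7,242.4),39),(32,(263.2,241.1),52),(40,(367.3,244.5),65),(48,(422,202.9),78)]}
DISC={k:ray("top",p,6)[:2] for k,p in [(48,(235.5,326.9)),(40,(278.1,322.2)),(32,(320.3,317.4)),(24,(362.2,312.4))]}
_d=DISC[48]-DISC[24]; YAW=np.arctan2(-_d[0],_d[1])
def look(name):
    s=bot.read_state(); im=bot.camera("wrist"); cv2.imwrite(f"pics/{name}.png",im[:,:,::-1]); return s
def proj(s,P):
    c=bot.get_calibration("wrist");T=np.eye(4);T[:3,:3]=R.from_quat(s["eef_rot"]).as_matrix();T[:3,3]=s["tcp_pos"]
    q=np.linalg.inv(T@c["T_tool_cam"])@np.r_[P,1]
    return np.array([c["cx"]+c["fx"]*q[0]/-q[2],c["cy"]-c["fy"]*q[1]/-q[2]])
E
python3 - <<'E'
from h import *
print(OBJ,DISC,YAW)
for a in (YAW,YAW+np.pi):
    for k in OBJ:
        for p in (OBJ[k],DISC[k]):
            print(k,bot.solve_ik([*p,20],down(a)))
E
```

```text
{24: array([ 608.3518653, -290.4419982]), 32: array([602.63972384,  99.76914533]), 40: array([598.49324576, -89.69390747]), 48: array([ 674.13209394, -186.27253206])} {48: array([444.24028319, 151.44829379]), 40: array([454.43904406,  71.5915463 ]), 32: array([464.82129593,  -7.59130156]), 24: array([475.57822193, -86.29009143])} 0.13106129932185412
24 [-0.15692332  0.53807782 -0.21588692  0.         -0.81683158 -2.85360804]
24 None
32 [ 0.48346083  0.45700411 -0.36826789  0.         -0.74552433  2.78919312]
32 [ 0.4089507   0.26783973 -0.6964295   0.         -0.60652709  2.86370325]
40 None
40 [ 0.58630482  0.26126026 -0.70693658  0.         -0.60259948  2.68634914]
48 [ 0.00820879  0.57097196 -0.15259168  0.         -0.84723269 -3.01874014]
48 [ 0.74953688  0.27387687 -0.68672478  0.         -0.61019468  2.52311707]
24 [-0.15692332  0.53807782 -0.21588692  0.         -0.81683158  0.28798462]
24 [ 0.22855946  0.29263731 -0.65618958  0.         -0.62196944 -0.09749816]
32 [ 0.48346083  0.45700411 -0.36826789  0.         -0.74552433 -0.35239953]
32 [ 0.4089507   0.26783973 -0.6964295   0.         -0.60652709 -0.2778894 ]
40 [ 0.17373398  0.44979328 -0.38154074  0.         -0.7394623  -0.04267268]
40 [ 0.58630482  0.26126026 -0.70693658  0.         -0.60259948 -0.45524352]
48 [ 0.00820879  0.57097196 -0.15259168  0.         -0.84723269  0.12285251]
48 [ 0.74953688  0.27387687 -0.68672478  0.         -0.61019468 -0.61847558]
```

Run:
```python
from h import *
bot.move_ptp([*OBJ[24],130],down(YAW+np.pi))
bot.pause(0.3); s=look("w24")
print(s["t"],s["tcp_pos"],proj(s,[*OBJ[24],39]), proj(s,[*OBJ[24],0]))
```

```text
4.0667 [ 608.44710994 -290.25841398  130.0121232 ] [325.57940642 240.51338847] [325.53118984 224.72670681]
```

View pics/w24.png

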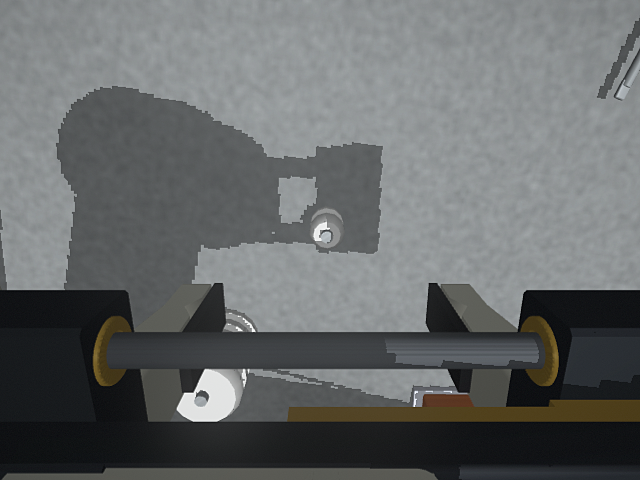

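The 24's pin is at (326,236) where (325.6,240.5) was predicted, so it agrees to about 3 mm. I'll use the wrist reading for the grasp, pick and place it, then look at the result.

```bash
cat >> h.py <<'E'
GZ={24:5,32:8,40:14,48:22}; PI={24:39,32:52,40:65,48:78}; HI=140
Q=down(YAW+np.pi)
def pick(k,p):
    bot.line_to([*p,GZ[k]],120); bot.move_gripper(k-8,20); s=bot.read_state()
    print(k,"grip",round(s["width"],1),round(s["finger_force"],1)); bot.line_to([*p,HI],150)
def place(k,p):
    bot.line_to([*p,HI],200); s=bot.read_state(); print("carry",round(s["width"],1))
    bot.line_to([*p,GZ[k]+12],120); bot.line_to([*p,GZ[k]+7],30); bot.pause(.2)
    bot.move_gripper(min(88,k+30)); bot.line_to([*p,GZ[k]+30],60); bot.line_to([*p,HI],200)
E
python3 - <<'E'
from h import *
s=bot.read_state(); p=ray("wrist",(326,236),39,s)[:2]; print(p)
p=(p+OBJ[24])/2
pick(24,p); place(24,DISC[24]); bot.pause(.2); s=look("p24")
print(s["t"],s["tcp_pos"],"pin",proj(s,[*DISC[24],45]),"disc",proj(s,[*DISC[24],6]),proj(s,[*DISC[32],6]))
E
```

```text
[ 608.49115054 -293.56716949]
24 grip 23.3 20.0
carry 23.4
12.5917 [474.84647943 -86.40225168 138.84766496] pin [323.93367374 239.50015027] disc [323.965269   223.98916493] [324.42025798 318.48140158]
```

View pics/p24.png

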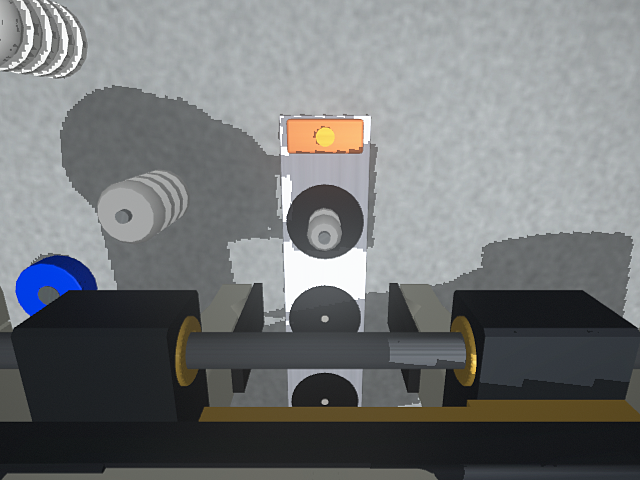

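The 24 stands centred. Its pin at (324,236.5) and its disc at (325,221.5) show the same ~3 px wrist-camera bias, so the relative error is about 1 mm. I'll do the other three with a grip check on each.

Run:
```python
from h import *
for k in (32,40,48):
    bot.move_gripper(min(88,k+42)); bot.line_to([*OBJ[k],HI],220)
    pick(k,OBJ[k])
    if abs(bot.read_state()["width"]-k)>4: print("bad grip"); break
    place(k,DISC[k]); print(bot.read_state()["t"])
bot.line_to([560,200,220],200); s=look("end"); cv2.imwrite("pics/tend.png",cv2.resize(bot.camera("top")[180:360,180:450,::-1],None,fx=2.96,fy=2.96,interpolation=cv2.INTER_CUBIC))
cv2.imwrite("pics/send.png",cv2.resize(bot.camera("side")[160:370,130:400,::-1],None,fx=2.8,fy=2.8)); print(bot.read_state()["t"])
```

```text
32 grip 31.6 20.0
carry 31.6
22.0667
40 grip 39.7 20.0
carry 40.1
31.225
48 grip 47.8 20.0
carry 47.6
41.875
42.9167
```

View pics/tend.png

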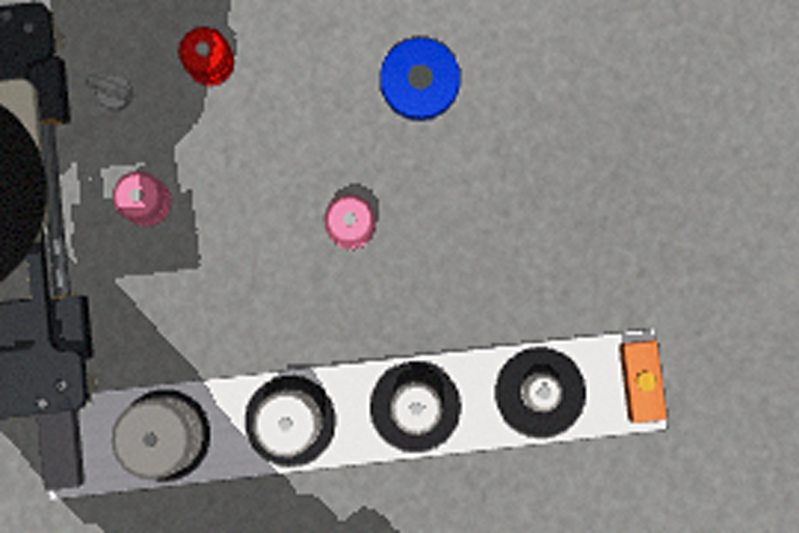

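View pics/send.png

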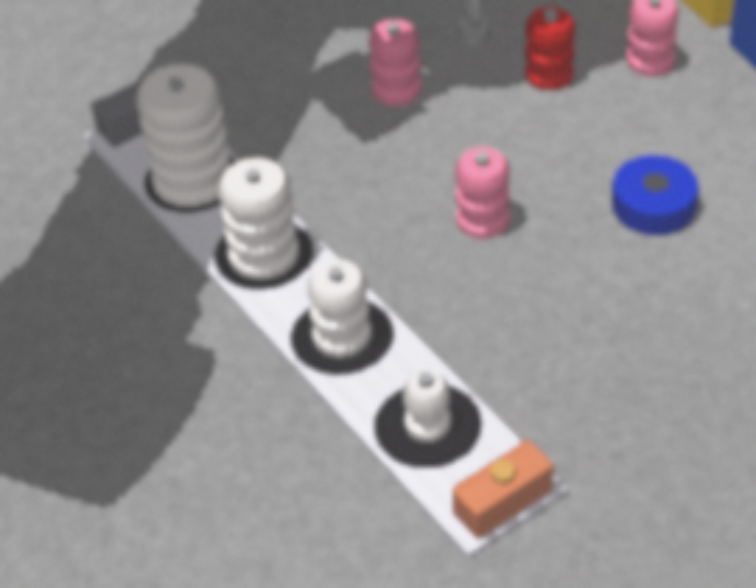

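All four stand on their discs. In the top crop the pins are at (543,390), (417,407), (286,423) and (150,440). I'll compute the offsets and hand in if they're small.

Run:
```python
from h import *
ok=True
for k,p in {24:(543,390),32:(417,407),40:(286,423),48:(150,440)}.items():
    q=ray("top",(180+p[0]/2.96,180+p[1]/2.96),PI[k]+6)[:2]-DISC[k]; print(k,q.round(1)); ok&=np.linalg.norm(q)<7
print(ok, bot.close_job() if ok else "")
```

```text
24 [1.8 0.8]
32 [ 1.1 -0.4]
40 [ 0.8 -1. ]
48 [ 0.  -1.2]
the job is handed in; nothing more can be done
True None
```

All four insulators stand upright and released on their discs, smallest next to the copper block, each about 2 mm or less from centre by my measurement; I handed the job in at about 43 s, and no verdict came back.

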